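# Load the checking rack in reverse order from the filling lane

## Task

Move the four filled pill bottles from the carrier discs of the filling lane into the four cells of the white checking rack, in reverse order: the bottle nearest the lane's tall dark stop goes into the cell farthest from the rack's upright end plate, the next bottle into the next cell, and so on, so that the last bottle stands in the cell beside the end plate. Leave each bottle standing upright on the floor of its cell, and do not tip any bottle over on the way; you may move them in any sequence.

Things in the scene. Friction and masses are not known exactly. Their poses are not given: they have to be found in the camera images.
- wide_mid (a point): The widest and shortest: round body 48 mm diameter, 56 mm high, cap 40 mm diameter; 76 mm high over all. x and y have no meaning (round). White plastic, paper label, magenta cap. Starts upright on disc1 (within 4 mm of its centre), underside 18 mm above the table. This point: on its axis, half-way up (38 mm above its underside), z up.
- tall_mid (a point): The tallest and slimmest: round body 33 mm diameter, 72 mm high, cap 26 mm diameter; 92 mm high over all. x and y have no meaning (round). White plastic, paper label, magenta cap. Starts upright on disc2 (within 4 mm of its centre), underside 18 mm above the table. This point: on its axis, half-way up (46 mm above its underside), z up.
- square_mid (a point): Square body 42 x 42 mm, 66 mm high, round cap 32 mm diameter; 86 mm high over all. x and y are square to its sides. White plastic, paper label, magenta cap. Starts upright on disc3 (within 4 mm of its centre), underside 18 mm above the table. This point: on its axis, half-way up (43 mm above its underside), z up.
- flat_mid (a point): Flat oblong body 50 mm along its x and 28 mm along its y, 60 mm high, small round cap 22 mm diameter; 80 mm high over all. x lies within 0.25 rad of the lane's length. White plastic, paper label, magenta cap. Starts upright on disc4 (within 4 mm of its centre), underside 18 mm above the table. This point: on its axis, half-way up (40 mm above its underside), z up.
- disc1: Fixed black carrier disc, 62 mm diameter, 10 mm thick, that carries the wide bottle at the start. Origin: centre of its underside, 8 mm above the table. The four discs look alike and stand in a straight row, 70 mm apart, on the lane; their order in the row changes from start to start.
- disc2: Fixed black carrier disc, 62 mm diameter, 10 mm thick, that carries the tall bottle at the start. Origin: centre of its underside, 8 mm above the table. The four discs look alike and stand in a straight row, 70 mm apart, on the lane; their order in the row changes from start to start.
- disc3: Fixed black carrier disc, 62 mm diameter, 10 mm thick, that carries the square bottle at the start. Origin: centre of its underside, 8 mm above the table. The four discs look alike and stand in a straight row, 70 mm apart, on the lane; their order in the row changes from start to start.
- disc4: Fixed black carrier disc, 62 mm diameter, 10 mm thick, that carries the flat bottle at the start. Origin: centre of its underside, 8 mm above the table. The four discs look alike and stand in a straight row, 70 mm apart, on the lane; their order in the row changes from start to start.
- stop: Stop of the filling lane: fixed dark upright plate, 12 x 66 mm, 44 mm high, across one end (either end) of the lane, in line with the discs, 58 mm from the nearest disc's centre (next: 128, 198, 268). The other end has only a 5 mm sill. Origin: centre of its underside, 8 mm above the table; x along the lane. The lane is a fixed bar 370 x 82 x 8 mm, edges 12 mm high, left or right of the robot.
- rack: Fixed white tray: row of four cells along x, centres at x = -105 (beside the end plate), -35, 35, 105 mm, y = 0. Cells 66 x 68 mm inside, grey floor 5 mm above the table, 4 mm walls up to 17 mm. Upright end plate 78 mm wide, up to 55 mm, at x = -190 mm. Origin: at table height under the row's middle; x points within 0.3 rad of straight away from the robot.

How it is judged (in metres and radians):
At the end, for the whole second after the job is handed in: Each bottle is in its reversed cell (k-th disc from the stop: k-th cell from the end away from the end plate), centre within 22 mm of the cell's along and across, on the cell floor (height within 5 mm), upright within 0.12 rad, released, at rest (under 20 mm/s, 0.2 rad/s) (((horizontal distance between disc1 and stop between 0 and 0.093 m and x of wide_mid in the frame of rack between 0.083 and 0.127 m) or (horizontal distance between disc1 and stop between 0.093 and 0.163 m and x of wide_mid in the frame of rack between 0.013 and 0.057 m) or (horizontal distance between disc1 and stop between 0.163 and 0.233 m and x of wide_mid in the frame of rack between -0.057 and -0.013 m) or (horizontal distance between disc1 and stop between 0.233 and 0.4 m and x of wide_mid in the frame of rack between -0.127 and -0.083 m)) and y of wide_mid in the frame of rack between -0.022 and 0.022 m and z of wide_mid in the frame of rack between 0.038 and 0.048 m and angle between each of wide_mid, tall_mid, square_mid, flat_mid's own z axis and vertical below 0.12 rad and linear speed of each of wide, tall, square, flat below 0.02 m/s and angular speed of each of wide, tall, square, flat below 0.2 rad/s and ((horizontal distance between disc2 and stop between 0 and 0.093 m and x of tall_mid in the frame of rack between 0.083 and 0.127 m) or (horizontal distance between disc2 and stop between 0.093 and 0.163 m and x of tall_mid in the frame of rack between 0.013 and 0.057 m) or (horizontal distance between disc2 and stop between 0.163 and 0.233 m and x of tall_mid in the frame of rack between -0.057 and -0.013 m) or (horizontal distance between disc2 and stop between 0.233 and 0.4 m and x of tall_mid in the frame of rack between -0.127 and -0.083 m)) and y of tall_mid in the frame of rack between -0.022 and 0.022 m and z of tall_mid in the frame of rack between 0.046 and 0.056 m and ((horizontal distance between disc3 and stop between 0 and 0.093 m and x of square_mid in the frame of rack between 0.083 and 0.127 m) or (horizontal distance between disc3 and stop between 0.093 and 0.163 m and x of square_mid in the frame of rack between 0.013 and 0.057 m) or (horizontal distance between disc3 and stop between 0.163 and 0.233 m and x of square_mid in the frame of rack between -0.057 and -0.013 m) or (horizontal distance between disc3 and stop between 0.233 and 0.4 m and x of square_mid in the frame of rack between -0.127 and -0.083 m)) and y of square_mid in the frame of rack between -0.022 and 0.022 m and z of square_mid in the frame of rack between 0.043 and 0.053 m and ((horizontal distance between disc4 and stop between 0 and 0.093 m and x of flat_mid in the frame of rack between 0.083 and 0.127 m) or (horizontal distance between disc4 and stop between 0.093 and 0.163 m and x of flat_mid in the frame of rack between 0.013 and 0.057 m) or (horizontal distance between disc4 and stop between 0.163 and 0.233 m and x of flat_mid in the frame of rack between -0.057 and -0.013 m) or (horizontal distance between disc4 and stop between 0.233 and 0.4 m and x of flat_mid in the frame of rack between -0.127 and -0.083 m)) and y of flat_mid in the frame of rack between -0.022 and 0.022 m and z of flat_mid in the frame of rack between 0.04 and 0.05 m); the robot touches nothing.
It fails at once if the wide bottle is tipped over (leans more than about 45 degrees) (angle between wide_mid's own z axis and vertical above 0.8 rad).
It fails at once if the tall bottle is tipped over (leans more than about 45 degrees) (angle between tall_mid's own z axis and vertical above 0.8 rad).
It fails at once if the square bottle is tipped over (leans more than about 45 degrees) (angle between square_mid's own z axis and vertical above 0.8 rad).
It fails at once if the flat bottle is tipped over (leans more than about 45 degrees) (angle between flat_mid's own z axis and vertical above 0.8 rad).
It also fails if it takes over 141 s, if anything falls off the work surface, if the arm or the gripper's body presses on something with over 40 N, if the wrist force passes 120 N, or if a joint passes its speed limit or range.

## Robot

A 6-joint arm with a two-finger parallel gripper is mounted at the origin on the work surface. World frame = base frame: x ahead of the robot, y to its left, z up, the work surface at z = 0. Lengths are in mm, angles in rad, forces in N, time in s.
With the tool pointing down it reaches from about 250 to 725 mm from the base axis. Payload 4 kg.
Tool frame: the origin (TCP) lies at the very end of the fingers, on their centre line; the grasp point (between the pads) lies 19 mm behind it; z points along the fingers, y is the line along which they close (so a half turn about z gives the same grasp; the last joint's range is limited). The gripper opens to 85 mm and grips with 20 to 120 N. Pads are 22 mm wide; open, the fingers measure 114 mm over their backs; the gripper's body (76 mm by 85 mm) begins 54 mm behind the grasp point. The pads swing forward as they close: fully open they stand 13 mm farther back than shut.
Start: joints at [1.321, 0.241, 0.005, 1.335, 0, 1.571], TCP at [123.603, 484.481, 231.306] pointing down, gripper open.
Joint ranges: [-2.72, 2.72], [-1.05, 1.87], [-1.09, 1.28], [-1.99, 2.15], [-1.42, 1.44], [-3.14, 3.14]. Speed limits (rad/s): [2.79, 2.79, 3.14, 3.14, 3.14, 3.14].

## Interface

Orientations are given as a 3x3 rotation matrix whose columns are the frame's x, y, z axes.
In Python, from rig import robot gives the robot as it stands.
- The arm moves only by the shell command python3 -m crank 'ROWS' [FORCE]. ROWS is JSON, a list of rows, each a list of 7 numbers: the closure, from 0 (fully open) to 1 (shut), then the shift along the tool's x, y, z in units of 25 mm (1.0 is 25 mm), then the turn, a rotation vector about the tool's x, y, z in rad. A call has 1 to 20 rows; each row shifts and turns the commanded pose from where the row before left it, along the tool's axes as they then stand; what a row does not reach is not made up. A row lasts 1/10 s, in which the tool goes at most 50 mm and 8.59 degrees, less where a joint would pass 70% of its speed; a pose out of reach is approached as far as the arm can. A call is refused whole if a number of a shift passes 1 or a number of a turn 0.15, either way. A call with a gripper value outside its range is refused whole. The fingers move at their own pace and stop on an object; FORCE is the grip in N (left out, the last holds). Time passes only in rows, so rows that do not move let the fingers close. It gives the time, the measured TCP pose, the force, the opening and the grip force at its end, in the units of the state.
- robot.state(): the state, without advancing time (a new reading comes with each control period).
- robot.camera(name): name is "side" or "top"; returns the picture (420x560x3 uint8, red, green, blue); there is no depth.
- robot.camera_info(name): a dict with "mtx" (3x3 intrinsics, pixels), "dist" ([k1, k2, p1, p2, k3] as OpenCV has them; the pictures are not rectified), "R" (3x3) and "t" (3): a world point X has camera coordinates R X + t. Camera axes: x right, y down, z forward; pixel columns grow to the right and rows downward; lengths in mm; the calibration is good to about 2 mm. A picture is of the moment at which its call begins. camera_info takes no time and is no camera call.
- robot.finish_job(): hands the job in; it is judged then, once.
Trained networks look in the newest picture that a camera, given by its name, has taken for a name from the list of things; names that differ only in an ending like _2 or _b are one class to them, and where a whole thing is asked for, a point or a joint stands for the part that bears it (a point fixed in the world has none). Each returns a list of dicts, best first, with "p" (0 to 1); they miss things now and then, are a little off and sometimes report something else, mostly with a low value. They report only what shows in the picture. A call takes as long as a camera call.
- robot.find_in(camera, label): "at" ([x, y, z] in mm, in the coordinates of the camera as it stood for that picture, good to about 4 mm: the middle of the surface that is visible of it).
The state is a dict: "clock": time; "joints": joint angles; "joint_vel": joint speeds; "joint_efforts": joint torques, N m; "eef_pos": TCP position; "tool_rot": TCP orientation; "contact_force": force on the tool from outside, world axes, zero at the start; "torque": the same for the moment, N m; "gripper_width": finger opening in mm; "gripper_force": force on a finger pad.
Only numpy, scipy, OpenCV 4.12 (cv2) and the standard library are available. Lean on these libraries where they do the work, as an engineer would, in place of code of your own. Each camera call takes 0.05 s, during which the arm holds its last target. There are 200 camera calls.

## Working session

There is one attempt and no reset: what is moved stays moved. The work goes in short steps, Python scripts to look and compute and a shell command to move; the robot and the scene stay as the last step left them, time stands still between calls to the robot, and variables do not carry over. Pictures are saved under pics/ and viewed, at most 14 in all, crops included, and the job is handed in when it is done.

```bash
mkdir -p pics
cat > h.py <<'E'
import numpy as np, cv2
from rig import robot
def cam(n):
    i=robot.camera_info(n); return [np.array(i[k],float) for k in("mtx","dist","R","t")]
def world(n,p):
    K,d,R,t=cam(n); return R.T@(np.array(p)-t.ravel())
def proj(n,X):
    K,d,R,t=cam(n); return cv2.projectPoints(np.array(X,float).reshape(-1,3),cv2.Rodrigues(R)[0],t,K,d)[0].reshape(-1,2)
def ray(n,uv,z):
    K,d,R,t=cam(n); q=cv2.undistortPoints(np.array(uv,float).reshape(-1,1,2),K,d).reshape(-1,2)
    D=np.c_[q,np.ones(len(q))]@R; C=-R.T@t.ravel()
    return C+D*((z-C[2])/D[:,2])[:,None]
def snap(n,f):
    im=robot.camera(n); cv2.imwrite("pics/"+f,im[...,::-1]); return im
E
python3 - <<'E'
from h import *
np.set_printoptions(precision=1,suppress=True)
for n in("top","side"):
    snap(n,n+"0.png"); K,d,R,t=cam(n); print(n,-R.T@t.ravel(),R[2],K[0,0])
    for l in("wide_mid","tall_mid","square_mid","flat_mid","stop","rack","disc1"):
        for r in robot.find_in(n,l)[:4]:
            if r["p"]>.2: print(l,round(r["p"],2),world(n,r["at"]))
s=robot.state();print(s["clock"],s["eef_pos"],s["tool_rot"],s["gripper_width"],s["contact_force"])
E
```

```text
top [ 415.7    2.1 1194.5] [ 0.1 -0.  -1. ] 515.0549221095844
wide_mid 0.69 [ 508.  -197.2   92.7]
tall_mid 0.74 [ 428.9 -194.5   91.3]
square_mid 0.82 [ 566.  -205.4   79.6]
flat_mid 0.56 [ 634.1 -214.4   80.6]
flat_mid 0.25 [ 483.3 -188.9   13.5]
stop 0.8 [ 696.8 -224.    43.7]
rack 0.96 [497.3 195.8   4.4]
disc1 0.9 [ 436.  -191.7   17.8]
disc1 0.7 [ 487.  -191.7   18. ]
disc1 0.69 [ 633.8 -205.1   14.5]
disc1 0.54 [ 553.2 -196.3   21.6]
side [ 376.2 -488.   674.1] [ 0.2  0.6 -0.8] 417.43648937461353
wide_mid 0.94 [ 498.5 -217.2   77.4]
tall_mid 0.74 [ 427.1 -208.9   88.9]
square_mid 0.96 [ 568.2 -224.4   84.3]
flat_mid 0.74 [ 634.7 -224.4   71.7]
stop 0.7 [ 693.  -232.6   39.4]
stop 0.69 [ 565.2 -222.3   82.4]
rack 0.8 [505.6 196.1   3.5]
disc1 0.93 [ 431.5 -215.1   14.4]
disc1 0.84 [ 551.7 -232.1   15.6]
disc1 0.73 [ 484.2 -223.    19.9]
disc1 0.63 [ 627.2 -234.8   14.9]
0.8 [123.6 484.5 231.3] [[-1.   0.2 -0. ]
 [ 0.2  1.   0. ]
 [ 0.   0.  -1. ]] 85.42106822345833 [ 0.4  0.5 -0.2]
```

View pics/top0.png

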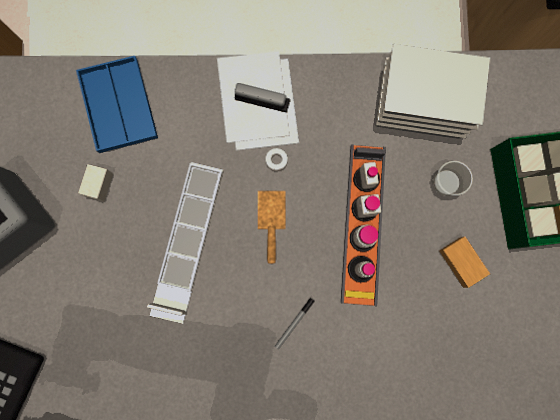

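View pics/side0.png

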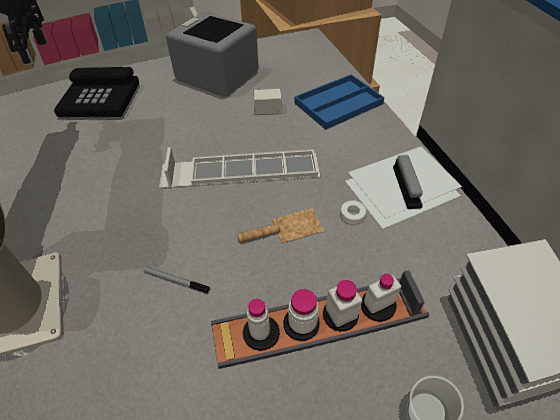

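The stop is at the far end of the lane, top image (370,153), and the order from it is flat (372,173), square (372,204), wide (367,237), tall (368,269). The rack's end plate is at the near end (167,312). So flat goes to +105, square to +35, wide to -35 and tall to -105.

```bash
cat > m.py <<'E'
from h import *
from scipy.optimize import least_squares
np.set_printoptions(precision=1,suppress=True)
H=dict(wide=(76,40),tall=(92,26),square=(86,32),flat=(80,22))
a=np.linspace(0,2*np.pi,40)
def caphull(n,x,y,top,d):
    P=[[x+d/2*np.cos(q),y+d/2*np.sin(q),z] for z in(top,top-19) for q in a]
    h=cv2.convexHull(proj(n,P).astype(np.float32)); m=cv2.moments(h)
    return np.array([m["m10"],m["m01"]])/m["m00"]
def mag(im):
    h=cv2.cvtColor(im,cv2.COLOR_RGB2HSV)
    return ((h[...,0]>150)&(h[...,0]<176)&(h[...,1]>130)&(h[...,2]>60)).astype(np.uint8)
def caps(n,im):
    c=cv2.connectedComponentsWithStats(mag(im)); return [(c[3][i],c[2][i][4]) for i in range(1,c[0]) if c[2][i][4]>25]
def capxy(n,b,uv,under):
    h,d=H[b]; f=lambda p:caphull(n,p[0],p[1],under+h,d)-uv
    return least_squares(f,ray(n,[uv],under+h-5)[0][:2]).x
E
python3 - <<'E'
from m import *
for n in("top","side"):
    im=robot.camera(n); cs=caps(n,im); print(n,[(c[0],c[1]) for c in cs])
    cs.sort(key=lambda c:c[0][1] if n=="top" else -c[0][0])
    for b,c in zip(("flat","square","wide","tall"),[c for c in cs if (c[0][1]>150)]): print(b,capxy(n,b,c[0],18))
im=robot.camera("top")
g=im.min(2); m=(g>185).astype(np.uint8); 
print(g[150:330:8,150:225:5])
L=cv2.resize(im[145:330,140:230],None,fx=4,fy=4,interpolation=2); B=cv2.resize(im[145:305,338:388],None,fx=4.6,fy=4.6,interpolation=2)
B=cv2.resize(B,(230*1,736)) if 0 else B
h=max(L.shape[0],B.shape[0]); o=np.zeros((h,L.shape[1]+B.shape[1],3),np.uint8); o[:L.shape[0],:L.shape[1]]=L;o[:B.shape[0],L.shape[1]:]=B
o=cv2.resize(o,None,fx=.8,fy=.8); print(o.shape); cv2.imwrite("pics/c1.png",o[...,::-1])
E
```

```text
top [(array([372.1, 171.4]), np.int32(82)), (array([371.9, 202.7]), np.int32(173)), (array([368.4, 234.3]), np.int32(276)), (array([368.2, 268.7]), np.int32(126))]
flat [ 640.1 -219.9]
square [ 569.9 -215.1]
wide [ 502.5 -206.4]
tall [ 428.6 -199.9]
side [(array([67.9, 38.8]), np.int32(2155)), (array([386.2, 280.9]), np.int32(164)), (array([346., 290.]), np.int32(342)), (array([303.4, 301.3]), np.int32(516)), (array([256.4, 307.4]), np.int32(245))]
flat [ 640.9 -218.3]
square [ 570.8 -213.6]
wide [ 503.1 -204.3]
tall [ 429.2 -197.9]
[[111 117 111 114 114 116 117 114 115 115 116 114 115 111 111]
 [110 115 115 115 114 115 117 120 115 114 109 109 110 115 113]
 [109 112 114 114 120 119 117 114 179 135 211 201 135 109 113]
 [109 113 110 111 111 111 111 112 167 135 138 136 137 138 185]
 [106 108 110 110 115 113 113 198 133 138 138 139 138 130  91]
 [108 109 112 112 115 108 113  85 136 139 138 141 140 212 113]
 [116 111 116 109 117 112 169 170 148 173 153 212 168  74 114]
 [109 111 112 110 117 114 126 139 138 138 141 141 203 116 108]
 [110 112 116 116 115 123 181 138 139 139 140 140 161 112
[... 202 characters left out ...]
11 111 112 148 140 141 142 139 141 211 109 113 111 110]
 [113 113 117 179 206 209 190 140 139 142 117 113 112 116 111]
 [114 112 107 101 140 139 142 144 142 174 110 114 115 112 112]
 [111 106 136 186 140 140 142 140 142 168 111 116 118 108 110]
 [110 111 130 139 141 141 141 142 123  92 108 116 114 110 114]
 [113 110 205 204 207 167 173 157 212 115 108 110 114 114 111]
 [115 183 205 204 204 204 205 205 150 111 113 115 111 110 114]
 [110 184 185 184 186 186 205 204 113 115 112 116 112 117 115]
 [ 90 206 171 206 211 100  54 181 110 113 114 112 113 114 109]
 [102  97  95 185 204 205 205  97 118 112 113 112 116 115 115]
 [ 99 103 105 107  99 102 103  99 104 100 104  99 101 100 102]]
(592, 472, 3)
```

Run:
```python
from h import *
im=robot.camera("side")
B=cv2.resize(im[260:340,240:410],None,fx=4.6,fy=4.6,interpolation=2);cv2.imwrite("pics/c2.png",B[...,::-1]);print(B.shape)
```

```text
(368, 782, 3)
```

View pics/c1.png

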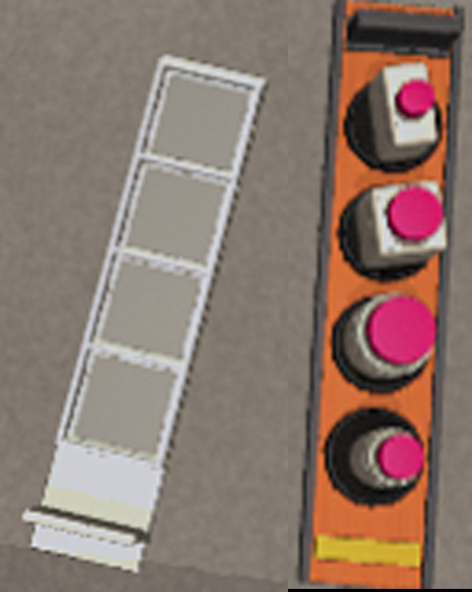

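View pics/c2.png

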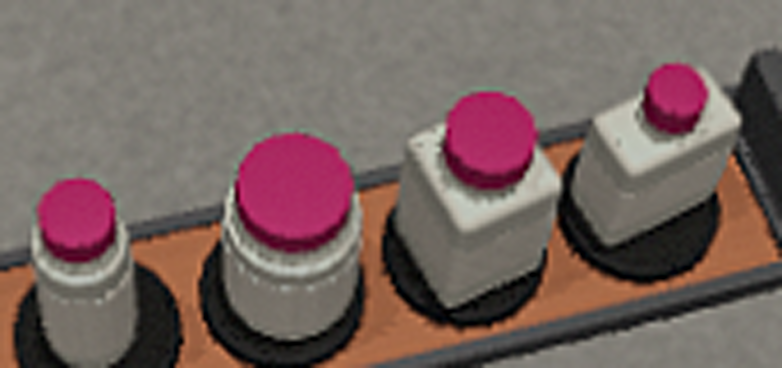

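Run:
```python
from m import *
np.set_printoptions(precision=3,suppress=True)
for n,(r0,r1,c0,c1) in dict(top=(150,330,140,230),side=(140,195,150,330)).items():
    im=robot.camera(n); g=im.min(2).astype(int); m=np.zeros(g.shape,np.uint8)
    m[r0:r1,c0:c1]=((g>126)&(g<152))[r0:r1,c0:c1]; m=cv2.morphologyEx(m,cv2.MORPH_OPEN,np.ones((3,3)))
    c=cv2.connectedComponentsWithStats(m,connectivity=4)
    P=[(c[3][i],c[2][i][4]) for i in range(1,c[0]) if c[2][i][4]>200]
    W=ray(n,[p[0] for p in P],7); W=W[np.argsort(W[:,0])]; print(n,[p[1] for p in P]); print(W[:,:2])
    v=W[-1]-W[0]; print(np.linalg.norm(v)/70, "yaw",np.arctan2(v[1],v[0]), "mean",W.mean(0))
A=lambda P:[np.arctan2(*(b-a)[[1,0]]) for a,b in zip(P[:-1],P[1:])]
f=lambda L:[(240+x/4.6,260+y/4.6) for x,y in L]
print("flat side",ray("side",f([(598,115),(632,178),(742,118)]),78),A(ray("side",f([(598,115),(632,178),(742,118)]),78)))
print("sq side",A(ray("side",f([(406,145),(462,230),(560,185)]),84)))
h=lambda L:[(338+(x-288)/3.68,145+y/3.68) for x,y in L]
print("flat top",A(ray("top",h([(384,66),(427,62),(440,140)]),78)),"sq",A(ray("top",h([(378,187),(437,182),(445,250)]),84)))
print(np.array(robot.state()["tool_rot"]))
```

```text
top [np.int32(601), np.int32(618), np.int32(632), np.int32(660)]
[[433.808 215.999]
 [501.541 198.187]
 [569.426 180.085]
 [636.773 162.476]]
2.9986272980846747 yaw -0.25783439648143197 mean [535.387 189.187   7.   ]Traceback (most recent call last):
  File "<stdin>", line 8, in <module>
  File "h.py", line 10, in ray
    K,d,R,t=cam(n); q=cv2.undistortPoints(np.array(uv,float).reshape(-1,1,2),K,d).reshape(-1,2)
                      ~~~~~~~~~~~~~~~~~~~^^^^^^^^^^^^^^^^^^^^^^^^^^^^^^^^^^^^^^^^
cv2.error: OpenCV(4.12.0) /io/opencv/modules/calib3d/src/undistort.dispatch.cpp:347: error: (-215:Assertion failed) CV_IS_MAT(_src) && CV_IS_MAT(_dst) && (_src->rows == 1 || _src->cols == 1) && (_dst->rows == 1 || _dst->cols == 1) && _src->cols + _src->rows - 1 == _dst->rows + _dst->cols - 1 && (CV_MAT_TYPE(_src->type) == CV_32FC2 || CV_MAT_TYPE(_src->type) == CV_64FC2) && (CV_MAT_TYPE(_dst->type) == CV_32FC2 || CV_MAT_TYPE(_dst->type) == CV_64FC2) in function 'cvUndistortPointsInternal'
```

```bash
cat > plan.py <<'E'
from m import *
import sys
# usage: plan.py x y z yaw(of tool y axis, mod pi) -> total shift in tool units of 25 mm and turn
def plan(x,y,z,yaw):
    s=robot.state(); R=np.array(s["tool_rot"]); p=np.array(s["eef_pos"])
    c=np.arctan2(R[1,1],R[0,1]); d=(yaw-c+np.pi/2)%np.pi-np.pi/2
    w=np.array([x,y,z])-p
    print("clock",round(s["clock"],2),"tcp",p,"yaw_y",round(c,3),"units",(R.T@w)/25,"turn tool z",round(-d,3),"tilt",np.degrees(np.arccos(-R[2,2])))
np.set_printoptions(precision=2,suppress=True)
if __name__=="__main__": plan(*map(float,sys.argv[1:5]))
E
python3 - <<'E'
from m import *
np.set_printoptions(precision=3,suppress=True)
A=lambda P:[np.arctan2(*(b-a)[[1,0]]) for a,b in zip(P[:-1],P[1:])]
f=lambda L:[(240+x/4.6,260+y/4.6) for x,y in L]
P=ray("side",f([(598,115),(632,178),(742,118)]),78);print("flat side",P[:,:2],A(P))
P=ray("side",f([(406,145),(462,230),(560,185)]),84);print("sq side",P[:,:2],A(P))
h=lambda L:[(338+(x-288)/3.68,145+y/3.68) for x,y in L]
print("flat top",A(ray("top",h([(384,66),(427,62),(440,140)]),78)),"sq",A(ray("top",h([(378,187),(437,182),(445,250)]),84)))
print(np.array(robot.state()["tool_rot"]))
E
python3 plan.py 640.5 -219 150 1.6
```

```text
flat side [[ 617.145 -211.018]
 [ 616.982 -237.66 ]
 [ 664.856 -230.219]] [np.float64(-1.576899820414755), np.float64(0.1541936664278556)]
sq side [[ 546.743 -201.383]
 [ 551.675 -237.725]
 [ 590.11  -233.905]] [np.float64(-1.4359134791705337), np.float64(0.09905681675554644)]
flat top [np.float64(-1.4961629805612922), np.float64(-3.0230359762839347)] sq [np.float64(-1.5053337382921976), np.float64(-3.0713815110127776)]
[[-0.969  0.247  0.   ]
 [ 0.247  0.969  0.   ]
 [ 0.     0.    -1.   ]]
clock 1.1 tcp [123.59 484.49 231.33] yaw_y 1.321 units [-26.99 -22.16   3.25] turn tool z -0.279 tilt 0.0033295045368527012
```

```bash
python3 -m crank '[[0,0,0,0,0,0,-0.123],[0,0,0,0,0,0,-0.123],[0,0,0,0,0,0,-0.123]]' 40 && python3 plan.py 640.5 -219 150 1.69
```

```text
clock: 1.4
eef_pos: [123.6, 484.5, 231.3]
tool_rot: [[-0.992, -0.124, 0.0], [-0.124, 0.992, -0.0], [-0.0, -0.0, -1.0]]
contact_force: [0.3, -0.3, -0.4]
gripper_width: 85.3
gripper_force: 0.0
clock 1.4 tcp [123.61 484.47 231.29] yaw_y 1.695 units [-17.03 -30.48   3.25] turn tool z 0.005 tilt 0.0028004482296852574
```

```bash
python3 -m crank '[[0,-0.56,-1,0,0,0,0],[0,-0.56,-1,0,0,0,0],[0,-0.56,-1,0,0,0,0],[0,-0.56,-1,0,0,0,0],[0,-0.56,-1,0,0,0,0],[0,-0.56,-1,0,0,0,0],[0,-0.56,-1,0,0,0,0],[0,-0.56,-1,0,0,0,0],[0,-0.56,-1,0,0,0,0],[0,-0.56,-1,0,0,0,0],[0,-0.56,-1,0,0,0,0],[0,-0.56,-1,0,0,0,0],[0,-0.56,-1,0,0,0,0],[0,-0.56,-1,0,0,0,0],[0,-0.56,-1,0,0,0,0],[0,-0.56,-1,0,0,0,0],[0,-0.56,-1,0,0,0,0],[0,-0.56,-1,0,0,0,0],[0,-0.56,-1,0,0,0,0],[0,-0.56,-1,0,0,0,0]]' && python3 -m crank '[[0,-0.56,-1,0.2,0,0,0],[0,-0.56,-1,0.2,0,0,0],[0,-0.56,-1,0.3,0,0,0],[0,-0.56,-1,0.4,0,0,0],[0,-0.56,-1,0.4,0,0,0],[0,-0.56,-1,0.4,0,0,0],[0,-0.56,-1,0.4,0,0,0],[0,-0.56,-1,0.4,0,0,0],[0,-0.56,-1,0.4,0,0,0],[0,-0.56,-1,0.15,0,0,0],[0,0,0,0,0,0,0]]' && python3 plan.py 640.5 -219 43 1.69
```

```text
clock: 3.4
eef_pos: [461.7, 20.2, 231.4]
tool_rot: [[-0.993, -0.119, 0.0], [-0.119, 0.993, 0.0], [-0.0, 0.0, -1.0]]
contact_force: [0.4, 0.4, 0.5]
gripper_width: 85.4
gripper_force: 0.0
clock: 4.5
eef_pos: [630.6, -213.1, 147.8]
tool_rot: [[-0.993, -0.116, -0.001], [-0.116, 0.993, -0.0], [0.001, -0.0, -1.0]]
contact_force: [0.2, 0.7, -0.1]
gripper_width: 85.7
gripper_force: 0.0
clock 4.5 tcp [ 630.59 -213.12  147.81] yaw_y 1.687 units [-0.37 -0.28  4.19] turn tool z -0.003 tilt 0.07350118567784168
```

```bash
python3 -m crank '[[0,-0.37,-0.28,0,0,0,0],[0,0,0,0.4,0,0,0],[0,0,0,0.6,0,0,0],[0,0,0,0.7,0,0,0],[0,0,0,0.7,0,0,0],[0,0,0,0.6,0,0,0],[0,0,0,0.6,0,0,0],[0,0,0,0.4,0,0,0],[0,0,0,0.2,0,0,0],[0,0,0,0,0,0,0],[0,0,0,0,0,0,0]]' && python3 -c "
from h import *
im=snap('side','s1.png');B=cv2.resize(im[180:400,220:480],None,fx=2.5,fy=2.5,interpolation=2);cv2.imwrite('pics/s1c.png',B[...,::-1])" && python3 plan.py 640.5 -219 43 1.69
```

```text
clock: 5.6
eef_pos: [640.2, -216.0, 45.7]
tool_rot: [[-0.993, -0.119, 0.001], [-0.119, 0.993, -0.0], [-0.001, -0.0, -1.0]]
contact_force: [0.9, 0.3, -0.2]
gripper_width: 85.3
gripper_force: 0.0
clock 5.65 tcp [ 640.42 -216.23   46.02] yaw_y 1.69 units [ 0.01 -0.11  0.12] turn tool z 0.0 tilt 0.09452362609273615
```

View pics/s1c.png

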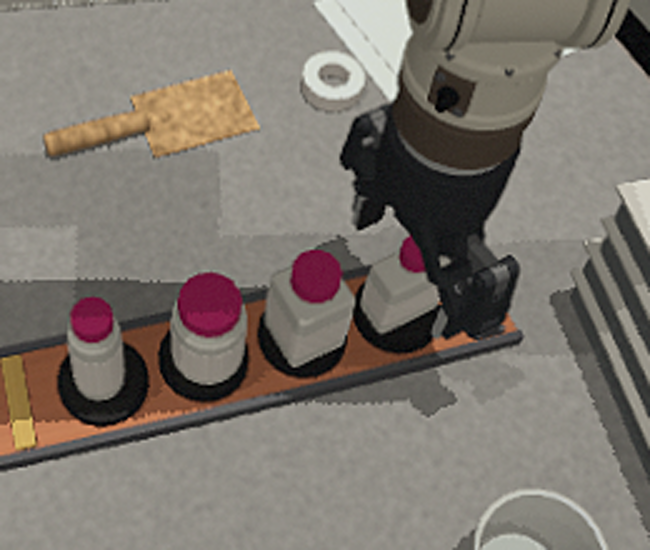

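```bash
python3 -m crank '[[0.3,0,-0.11,0.08,0,0,0],[0.6,0,0,0,0,0,0],[0.8,0,0,0,0,0,0],[1,0,0,0,0,0,0],[1,0,0,0,0,0,0],[1,0,0,0,0,0,0],[1,0,0,0,0,0,0],[1,0,0,0,0,0,0]]' 40 && python3 -m crank '[[1,0,0,-0.2,0,0,0],[1,0,0,-0.6,0,0,0],[1,0,0,-0.8,0,0,0],[1,0,0,-0.8,0,0,0],[1,0,0,-0.6,0,0,0],[1,0,0,0,0,0,0]]' && python3 -c "
from h import *
im=snap('side','s2.png');B=cv2.resize(im[150:370,220:480],None,fx=2.5,fy=2.5,interpolation=2);cv2.imwrite('pics/s2c.png',B[...,::-1])" && python3 plan.py 636.8 162.5 120 1.313
```

```text
clock: 6.45
eef_pos: [640.3, -218.9, 43.3]
tool_rot: [[-0.993, -0.119, 0.0], [-0.119, 0.993, -0.0], [-0.0, -0.0, -1.0]]
contact_force: [-0.3, -0.7, 1.0]
gripper_width: 27.5
gripper_force: 39.6
clock: 7.05
eef_pos: [641.8, -219.3, 121.2]
tool_rot: [[-0.993, -0.119, 0.005], [-0.119, 0.993, -0.002], [-0.005, -0.002, -1.0]]
contact_force: [0.7, 0.0, -1.6]
gripper_width: 27.6
gripper_force: 39.5
clock 7.1 tcp [ 640.94 -219.04  119.35] yaw_y 1.69 units [-1.65 15.17 -0.04] turn tool z 0.377 tilt 0.15304022092128255
```

View pics/s2c.png

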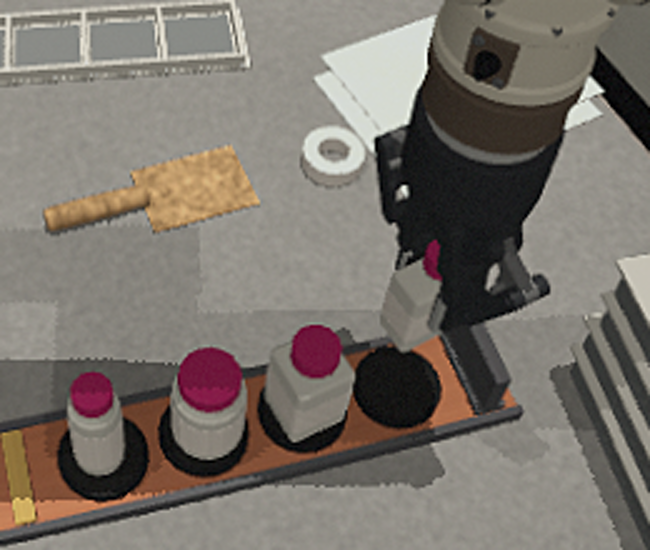

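The bottle is held upright and clear of its disc at crop (410,300). Moving it to the far cell.

```bash
python3 -m crank '[[1,0,0.4,0,0,0,0],[1,-0.1,0.7,0,0,0,0],[1,-0.1,0.9,0,0,0,0],[1,-0.1,0.9,0,0,0,0],[1,-0.1,0.9,0,0,0,0],[1,-0.1,0.9,0,0,0,0],[1,-0.1,0.9,0,0,0,0],[1,-0.1,0.9,0,0,0,0],[1,-0.1,0.9,0,0,0,0],[1,-0.1,0.9,0,0,0,0],[1,-0.1,0.9,0,0,0,0],[1,-0.1,0.9,0,0,0,0],[1,-0.1,0.9,0,0,0,0],[1,-0.1,0.9,0,0,0,0],[1,-0.1,0.9,0,0,0,0],[1,-0.1,0.9,0,0,0,0],[1,-0.1,0.9,0,0,0,0],[1,-0.05,0.57,0,0,0,0],[1,0,0,0,0,0,0]]' && python3 -m crank '[[1,0,0,0,0,0,0.075],[1,0,0,0,0,0,0.1],[1,0,0,0,0,0,0.1],[1,0,0,0,0,0,0.1],[1,0,0,0,0,0,0],[1,0,0,0,0,0,0]]' && python3 plan.py 636.8 162.5 31.5 1.313
```

```text
clock: 9.0
eef_pos: [634.7, 165.5, 117.1]
tool_rot: [[-0.992, -0.123, -0.002], [-0.123, 0.992, 0.0], [0.002, 0.0, -1.0]]
contact_force: [-0.5, -0.2, -0.7]
gripper_width: 27.3
gripper_force: 39.5
clock: 9.6
eef_pos: [635.8, 161.9, 117.8]
tool_rot: [[-0.968, 0.252, -0.001], [0.252, 0.968, -0.0], [0.0, -0.0, -1.0]]
contact_force: [1.1, 0.4, -0.3]
gripper_width: 27.2
gripper_force: 39.4
clock 9.6 tcp [635.82 161.9  117.84] yaw_y 1.316 units [-0.03  0.03  3.45] turn tool z 0.003 tilt 0.03614389954788788
```

```bash
python3 -m crank '[[1,0,0,0.4,0,0,0],[1,0,0,0.7,0,0,0],[1,0,0,0.8,0,0,0],[1,0,0,0.7,0,0,0],[1,0,0,0.5,0,0,0],[1,0,0,0.2,0,0,0],[1,0,0,0.1,0,0,0],[1,0,0,0,0,0,0],[1,0,0,0,0,0,0],[1,0,0,0.02,0,0,0],[1,0,0,0,0,0,0]]' && python3 plan.py 636.8 162.5 30.3 1.313
```

```text
clock: 10.7
eef_pos: [636.4, 162.7, 33.2]
tool_rot: [[-0.967, 0.253, 0.001], [0.253, 0.967, 0.0], [-0.001, 0.001, -1.0]]
contact_force: [-0.4, -0.0, -0.7]
gripper_width: 27.8
gripper_force: 39.4
clock 10.7 tcp [636.4  162.72  33.21] yaw_y 1.315 units [-0.02 -0.    0.12] turn tool z 0.002 tilt 0.06480175196261119
```

```bash
python3 -m crank '[[1,0,0,0.05,0,0,0],[1,0,0,0,0,0,0],[1,0,0,0.04,0,0,0],[1,0,0,0,0,0,0],[1,0,0,0.03,0,0,0],[1,0,0,0,0,0,0]]' && python3 plan.py 636.8 162.5 30.3 1.313
```

```text
clock: 11.3
eef_pos: [636.1, 162.6, 30.2]
tool_rot: [[-0.967, 0.253, 0.0], [0.253, 0.967, 0.0], [-0.0, 0.0, -1.0]]
contact_force: [-1.0, -0.6, 4.4]
gripper_width: 27.7
gripper_force: 39.9
clock 11.3 tcp [636.08 162.63  30.25] yaw_y 1.315 units [-0.03  0.   -0.  ] turn tool z 0.002 tilt 0.02402580535745415
```

```bash
python3 -m crank '[[0.6,0,0,0,0,0,0],[0.4,0,0,0,0,0,0],[0.2,0,0,0,0,0,0],[0,0,0,0,0,0,0],[0,0,0,0,0,0,0],[0,0,0,0,0,0,0],[0,0,0,-0.4,0,0,0],[0,0,0,-0.8,0,0,0],[0,0,0,-1,0,0,0],[0,0,0,-1,0,0,0],[0,0,0,-0.8,0,0,0],[0,0,0,-0.6,0,0,0],[0,0,0,0,0,0,0.075],[0,0,0,0,0,0,-0.15],[0,0,0,0,0,0,-0.15],[0,0,0,0,0,0,-0.12],[0,0,0,0,0,0,0]]' && python3 -c "
from m import *
for n in('top','side'):
  im=robot.camera(n)
  print([(c[0],c[1],capxy(n,'flat',c[0],5)) for c in caps(n,im)])" && python3 plan.py 570.4 -214 150 1.66
```

```text
clock: 13.0
eef_pos: [636.2, 162.6, 145.5]
tool_rot: [[-0.996, -0.089, 0.001], [-0.089, 0.996, 0.0], [-0.001, 0.0, -1.0]]
contact_force: [0.3, 0.3, -0.1]
gripper_width: 85.3
gripper_force: 0.0
[(array([371.9, 202.7]), np.int32(173), array([ 572.6, -218.9])), (array([368.4, 234.3]), np.int32(275), array([ 503.2, -208.1])), (array([368.2, 268.7]), np.int32(125), array([ 428.9, -204.4]))]
[(array([65.8, 38.5]), np.int32(2332), array([117.1, 919.1])), (array([299.1, 141.3]), np.int32(87), array([636.3, 163.5])), (array([346., 290.]), np.int32(341), array([ 577.2, -204.7])), (array([303.4, 301.3]), np.int32(518), array([ 504.1, -202.2])), (array([256.4, 307.4]), np.int32(245), array([ 431.1, -187.4]))]
clock 13.1 tcp [636.14 162.66 145.18] yaw_y 1.657 units [  3.92 -14.78  -0.2 ] turn tool z -0.003 tilt 0.03887776240891859
```

```bash
python3 -m crank '[[0,0.25,-0.92,0,0,0,0],[0,0.25,-0.92,0,0,0,0],[0,0.25,-0.92,0,0,0,0],[0,0.25,-0.92,0,0,0,0],[0,0.25,-0.92,0,0,0,0],[0,0.25,-0.92,0,0,0,0],[0,0.25,-0.92,0,0,0,0],[0,0.25,-0.92,0,0,0,0],[0,0.25,-0.92,0,0,0,0],[0,0.25,-0.92,0,0,0,0],[0,0.25,-0.92,0,0,0,0],[0,0.25,-0.92,0,0,0,0],[0,0.25,-0.92,0,0,0,0],[0,0.25,-0.92,0,0,0,0],[0,0.22,-0.92,0,0,0,0],[0,0.2,-0.92,0,0,0,0],[0,0,0,0,0,0,0],[0,0,0,0,0,0,0]]' && python3 plan.py 570.4 -214.3 44 1.66
```

```text
clock: 14.9
eef_pos: [571.1, -212.9, 144.7]
tool_rot: [[-0.996, -0.087, 0.0], [-0.087, 0.996, 0.0], [-0.0, 0.0, -1.0]]
contact_force: [-0.0, 0.4, -0.8]
gripper_width: 85.6
gripper_force: 0.0
clock 14.9 tcp [ 571.08 -212.93  144.69] yaw_y 1.658 units [ 0.03 -0.05  4.03] turn tool z -0.002 tilt 0.02788736379223799
```

```bash
python3 -m crank '[[0,0.03,-0.05,0.4,0,0,0],[0,0,0,0.8,0,0,0],[0,0,0,0.8,0,0,0],[0,0,0,0.8,0,0,0],[0,0,0,0.7,0,0,0],[0,0,0,0.45,0,0,0],[0,0,0,0.1,0,0,0],[0,0,0,0,0,0,0],[0.2,0,0,0,0,0,0],[0.4,0,0,0,0,0,0],[0.7,0,0,0,0,0,0],[1,0,0,0,0,0,0],[1,0,0,0,0,0,0],[1,0,0,0,0,0,0],[1,0,0,0,0,0,0],[1,0,0,0,0,0,0]]' 40 && python3 plan.py 570.4 -214.3 44 1.66
```

```text
clock: 16.5
eef_pos: [571.3, -214.3, 44.3]
tool_rot: [[-0.996, -0.089, 0.002], [-0.089, 0.996, -0.001], [-0.002, -0.001, -1.0]]
contact_force: [-1.5, -0.1, 5.6]
gripper_width: 41.7
gripper_force: 41.2
clock 16.5 tcp [ 571.25 -214.29   44.3 ] yaw_y 1.66 units [0.03 0.   0.01] turn tool z -0.0 tilt 0.11188729350475492
```

```bash
python3 -m crank '[[1,0,0,-0.2,0,0,0],[1,0,0,-0.6,0,0,0],[1,0,0,-0.9,0,0,0],[1,0,0,-0.9,0,0,0],[1,0,0,-0.6,0,0,0],[1,0,0,-0.3,0,0,0],[1,0,0,0,0,0,0]]' && python3 plan.py 569.4 180.1 130 1.313
```

```text
clock: 17.2
eef_pos: [570.9, -214.1, 131.5]
tool_rot: [[-0.996, -0.089, 0.001], [-0.089, 0.996, -0.0], [-0.001, -0.001, -1.0]]
contact_force: [0.5, -1.1, -0.5]
gripper_width: 42.0
gripper_force: 40.6
clock 17.2 tcp [ 570.92 -214.07  131.5 ] yaw_y 1.66 units [-1.34 15.71  0.05] turn tool z 0.347 tilt 0.07202449613674412
```

```bash
python3 -m crank '[[1,0,0.4,0,0,0,0],[1,-0.08,0.71,0,0,0,0],[1,-0.08,0.91,0,0,0,0],[1,-0.08,0.91,0,0,0,0],[1,-0.08,0.91,0,0,0,0],[1,-0.08,0.91,0,0,0,0],[1,-0.08,0.91,0,0,0,0],[1,-0.08,0.91,0,0,0,0],[1,-0.08,0.91,0,0,0,0],[1,-0.08,0.91,0,0,0,0],[1,-0.08,0.91,0,0,0,0],[1,-0.08,0.91,0,0,0,0],[1,-0.08,0.91,0,0,0,0],[1,-0.08,0.91,0,0,0,0],[1,-0.08,0.91,0,0,0,0],[1,-0.08,0.91,0,0,0,0],[1,-0.08,0.91,0,0,0,0],[1,-0.06,0.91,0,0,0,0],[1,0,0.04,0,0,0,0],[1,0,0,0,0,0,0]]' && python3 -m crank '[[1,0,0,0,0,0,0.07],[1,0,0,0,0,0,0.1],[1,0,0,0,0,0,0.1],[1,0,0,0,0,0,0.077],[1,0,0,0,0,0,0],[1,0,0,0,0,0,0]]' && python3 plan.py 569.4 180.1 33.5 1.313
```

```text
clock: 19.2
eef_pos: [567.5, 181.4, 129.8]
tool_rot: [[-0.996, -0.091, -0.002], [-0.091, 0.996, -0.001], [0.002, -0.001, -1.0]]
contact_force: [0.6, 0.0, -1.1]
gripper_width: 41.6
gripper_force: 40.7
clock: 19.8
eef_pos: [568.6, 179.6, 130.5]
tool_rot: [[-0.967, 0.254, -0.001], [0.254, 0.967, -0.0], [0.001, -0.001, -1.0]]
contact_force: [-0.1, 0.3, 0.4]
gripper_width: 41.3
gripper_force: 40.7
clock 19.8 tcp [568.56 179.59 130.54] yaw_y 1.314 units [-0.03  0.03  3.88] turn tool z 0.001 tilt 0.04693390765092093
```

```bash
python3 -m crank '[[1,-0.03,0.03,0.4,0,0,0],[1,0,0,0.7,0,0,0],[1,0,0,0.9,0,0,0],[1,0,0,0.8,0,0,0],[1,0,0,0.6,0,0,0],[1,0,0,0.3,0,0,0],[1,0,0,0.15,0,0,0],[1,0,0,0.03,0,0,0],[1,0,0,0.03,0,0,0],[1,0,0,0.03,0,0,0],[1,0,0,0,0,0,0],[1,0,0,0,0,0,0]]' && python3 plan.py 569.4 180.1 31 1.313
```

```text
clock: 21.0
eef_pos: [570.1, 180.9, 32.8]
tool_rot: [[-0.967, 0.255, 0.001], [0.255, 0.967, 0.0], [-0.001, 0.0, -1.0]]
contact_force: [-0.4, 0.2, -1.3]
gripper_width: 41.3
gripper_force: 40.7
clock 21.0 tcp [570.14 180.85  32.8 ] yaw_y 1.313 units [ 0.02 -0.04  0.07] turn tool z 0.0 tilt 0.05080425293585057
```

```bash
python3 -m crank '[[1,0,0,0.03,0,0,0],[1,0,0,0.02,0,0,0],[1,0,0,0.02,0,0,0],[1,0,0,0.02,0,0,0],[1,0,0,0,0,0,0],[1,0,0,0,0,0,0]]' && python3 plan.py 569.4 180.1 31 1.313
```

```text
clock: 21.6
eef_pos: [569.9, 180.8, 31.3]
tool_rot: [[-0.967, 0.255, 0.001], [0.255, 0.967, 0.0], [-0.001, 0.0, -1.0]]
contact_force: [-1.7, -0.6, 6.7]
gripper_width: 41.7
gripper_force: 41.6
clock 21.6 tcp [569.94 180.82  31.28] yaw_y 1.313 units [ 0.01 -0.03  0.01] turn tool z 0.0 tilt 0.04492030947850612
```

```bash
python3 -m crank '[[0.5,0,0,0,0,0,0],[0.3,0,0,0,0,0,0],[0.15,0,0,0,0,0,0],[0,0,0,0,0,0,0],[0,0,0,0,0,0,0],[0,0,0,0,0,0,0],[0,0,0,-0.4,0,0,0],[0,0,0,-0.8,0,0,0],[0,0,0,-1,0,0,0],[0,0,0,-1,0,0,0],[0,0,0,-0.9,0,0,0],[0,0,0,-0.5,0,0,0],[0,0,0,0,0,0,0]]' && python3 plan.py 502.8 -205.4 150 1.313
```

```text
clock: 22.9
eef_pos: [571.4, 181.2, 147.8]
tool_rot: [[-0.967, 0.255, 0.005], [0.255, 0.967, 0.002], [-0.004, 0.003, -1.0]]
contact_force: [-0.1, -0.1, -0.1]
gripper_width: 85.6
gripper_force: 0.0
clock 22.9 tcp [571.38 181.24 147.8 ] yaw_y 1.313 units [ -1.29 -15.65  -0.12] turn tool z 0.0 tilt 0.29494280308473797
```

```bash
python3 -m crank '[[0,-0.08,-0.92,0,0,0,0],[0,-0.08,-0.92,0,0,0,0],[0,-0.08,-0.92,0,0,0,0],[0,-0.08,-0.92,0,0,0,0],[0,-0.08,-0.92,0,0,0,0],[0,-0.08,-0.92,0,0,0,0],[0,-0.08,-0.92,0,0,0,0],[0,-0.08,-0.92,0,0,0,0],[0,-0.08,-0.92,0,0,0,0],[0,-0.08,-0.92,0,0,0,0],[0,-0.08,-0.92,0,0,0,0],[0,-0.08,-0.92,0,0,0,0],[0,-0.08,-0.92,0,0,0,0],[0,-0.08,-0.92,0,0,0,0],[0,-0.08,-0.92,0,0,0,0],[0,-0.07,-0.92,0,0,0,0],[0,0,-0.93,0,0,0,0],[0,0,0,0,0,0,0],[0,0,0,0,0,0,0]]' && python3 plan.py 502.8 -205.4 41 1.313 && python3 -c "
from m import *
im=robot.camera('side');cs=caps('side',im)
for c in cs: print(c, capxy('side','flat',c[0],5),capxy('side','square',c[0],5))"
```

```text
clock: 24.8
eef_pos: [499.9, -205.6, 143.9]
tool_rot: [[-0.967, 0.256, -0.002], [0.256, 0.967, 0.001], [0.002, 0.001, -1.0]]
contact_force: [-0.3, -0.5, 0.5]
gripper_width: 85.6
gripper_force: 0.0
clock 24.8 tcp [ 499.94 -205.57  143.86] yaw_y 1.312 units [-0.12  0.03  4.11] turn tool z -0.001 tilt 0.1364177768424439
(array([65.8, 38.4]), np.int32(2334)) [117.2 919.2] [119.8 905.2]
(array([296.5, 303.9]), np.int32(146)) [ 493.1 -200.7] [ 492.  -203.5]
(array([256.4, 307.5]), np.int32(242)) [ 431.5 -185.4] [ 430.9 -188.4]
```

```bash
python3 -m crank '[[0,-0.12,0.03,0.3,0,0,0],[0,0,0,0.8,0,0,0],[0,0,0,0.8,0,0,0],[0,0,0,0.8,0,0,0],[0,0,0,0.7,0,0,0],[0,0,0,0.5,0,0,0],[0,0,0,0.21,0,0,0],[0,0,0,0,0,0,0],[0.15,0,0,0,0,0,0],[0.3,0,0,0,0,0,0],[0.6,0,0,0,0,0,0],[1,0,0,0,0,0,0],[1,0,0,0,0,0,0],[1,0,0,0,0,0,0],[1,0,0,0,0,0,0],[1,0,0,0,0,0,0]]' 40 && python3 plan.py 502.8 -205.4 41 1.313
```

```text
clock: 26.45
eef_pos: [504.8, -206.0, 43.4]
tool_rot: [[-0.967, 0.255, 0.002], [0.255, 0.967, -0.001], [-0.002, -0.0, -1.0]]
contact_force: [-0.1, 0.6, 5.8]
gripper_width: 47.1
gripper_force: 41.3
clock 26.45 tcp [ 504.78 -206.02   43.43] yaw_y 1.313 units [0.08 0.   0.1 ] turn tool z -0.0 tilt 0.1335912380163354
```

```bash
python3 -m crank '[[1,0,0,-0.2,0,0,0],[1,0,0,-0.6,0,0,0],[1,0,0,-0.9,0,0,0],[1,0,0,-0.9,0,0,0],[1,0,0,-0.6,0,0,0],[1,0,0,-0.3,0,0,0],[1,0,0,0,0,0,0]]' && python3 plan.py 503.5 198.2 130 1.313
```

```text
clock: 27.15
eef_pos: [504.3, -205.9, 130.6]
tool_rot: [[-0.967, 0.255, 0.001], [0.255, 0.967, -0.001], [-0.002, -0.0, -1.0]]
contact_force: [0.6, 0.2, -0.8]
gripper_width: 47.5
gripper_force: 41.2
clock 27.15 tcp [ 504.31 -205.92  130.61] yaw_y 1.313 units [ 4.15 15.62  0.01] turn tool z -0.0 tilt 0.09070572013046951
```

```bash
python3 -m crank '[[1,0.1,0.4,0,0,0,0],[1,0.2,0.7,0,0,0,0],[1,0.24,0.9,0,0,0,0],[1,0.24,0.9,0,0,0,0],[1,0.24,0.9,0,0,0,0],[1,0.24,0.9,0,0,0,0],[1,0.24,0.9,0,0,0,0],[1,0.24,0.9,0,0,0,0],[1,0.24,0.9,0,0,0,0],[1,0.24,0.9,0,0,0,0],[1,0.24,0.9,0,0,0,0],[1,0.24,0.9,0,0,0,0],[1,0.24,0.9,0,0,0,0],[1,0.24,0.9,0,0,0,0],[1,0.24,0.9,0,0,0,0],[1,0.24,0.9,0,0,0,0],[1,0.24,0.9,0,0,0,0],[1,0.25,0.92,0,0,0,0],[1,0,0.1,0,0,0,0],[1,0,0,0,0,0,0]]' && python3 plan.py 503.5 198.2 31.5 1.313
```

```text
clock: 29.15
eef_pos: [501.9, 198.8, 128.5]
tool_rot: [[-0.967, 0.253, -0.002], [0.253, 0.967, -0.001], [0.002, -0.002, -1.0]]
contact_force: [-0.1, -0.6, -1.2]
gripper_width: 47.0
gripper_force: 41.3
clock 29.15 tcp [501.93 198.81 128.54] yaw_y 1.315 units [-0.07 -0.    3.88] turn tool z 0.002 tilt 0.1530596151452464
```

```bash
python3 -m crank '[[1,-0.05,0,0.4,0,0,0],[1,0,0,0.7,0,0,0],[1,0,0,0.9,0,0,0],[1,0,0,0.8,0,0,0],[1,0,0,0.6,0,0,0],[1,0,0,0.3,0,0,0],[1,0,0,0.15,0,0,0],[1,0,0,0.03,0,0,0],[1,0,0,0,0,0,0],[1,0,0,0.02,0,0,0],[1,0,0,0,0,0,0],[1,0,0,0,0,0,0]]' && python3 plan.py 503.5 198.2 30 1.313
```

```text
clock: 30.35
eef_pos: [504.6, 198.2, 32.8]
tool_rot: [[-0.967, 0.255, 0.001], [0.255, 0.967, 0.0], [-0.001, 0.001, -1.0]]
contact_force: [-1.0, -0.1, -1.1]
gripper_width: 47.1
gripper_force: 41.3
clock 30.35 tcp [504.63 198.23  32.79] yaw_y 1.313 units [ 0.04 -0.01  0.11] turn tool z 0.0 tilt 0.05403736775808799
```

```bash
python3 -m crank '[[1,0,0,0.03,0,0,0],[1,0,0,0.02,0,0,0],[1,0,0,0.02,0,0,0],[1,0,0,0.02,0,0,0],[1,0,0,0,0,0,0],[1,0,0,0,0,0,0]]' && python3 plan.py 503.5 198.2 30 1.313
```

```text
clock: 30.95
eef_pos: [504.3, 198.1, 30.4]
tool_rot: [[-0.967, 0.255, 0.0], [0.255, 0.967, 0.0], [-0.0, 0.0, -1.0]]
contact_force: [-1.7, -0.7, 4.8]
gripper_width: 46.7
gripper_force: 41.5
clock 30.95 tcp [504.27 198.06  30.43] yaw_y 1.313 units [ 0.03 -0.    0.02] turn tool z 0.0 tilt 0.008057739052360045
```

Contact with the floor, so I release and go to the tall bottle.

```bash
python3 -m crank '[[0.4,0,0,0,0,0,0],[0.25,0,0,0,0,0,0],[0.1,0,0,0,0,0,0],[0,0,0,0,0,0,0],[0,0,0,0,0,0,0],[0,0,0,0,0,0,0],[0,0,0,-0.4,0,0,0],[0,0,0,-0.8,0,0,0],[0,0,0,-1,0,0,0],[0,0,0,-1,0,0,0],[0,0,0,-0.9,0,0,0],[0,0,0,-0.7,0,0,0],[0,0,0,0,0,0,0]]' && python3 plan.py 429 -199 155 1.313
```

```text
clock: 32.25
eef_pos: [506.4, 198.8, 153.7]
tool_rot: [[-0.967, 0.255, 0.006], [0.255, 0.967, 0.003], [-0.006, 0.004, -1.0]]
contact_force: [0.5, -0.2, -0.1]
gripper_width: 85.2
gripper_force: 0.0
clock 32.25 tcp [506.42 198.82 153.72] yaw_y 1.313 units [ -1.06 -16.18  -0.11] turn tool z -0.0 tilt 0.3960569210938559
```

```bash
python3 -m crank '[[0,-0.06,-0.9,0,0,0,0],[0,-0.06,-0.9,0,0,0,0],[0,-0.06,-0.9,0,0,0,0],[0,-0.06,-0.9,0,0,0,0],[0,-0.06,-0.9,0,0,0,0],[0,-0.06,-0.9,0,0,0,0],[0,-0.06,-0.9,0,0,0,0],[0,-0.06,-0.9,0,0,0,0],[0,-0.06,-0.9,0,0,0,0],[0,-0.06,-0.9,0,0,0,0],[0,-0.06,-0.9,0,0,0,0],[0,-0.06,-0.9,0,0,0,0],[0,-0.06,-0.9,0,0,0,0],[0,-0.06,-0.9,0,0,0,0],[0,-0.06,-0.9,0,0,0,0],[0,-0.06,-0.9,0,0,0,0],[0,-0.06,-0.9,0,0,0,0],[0,0,-0.88,0,0,0,0],[0,0,0,0,0,0,0],[0,0,0,0,0,0,0]]' && python3 plan.py 429 -199 50 1.313
```

```text
clock: 34.25
eef_pos: [425.3, -199.5, 149.4]
tool_rot: [[-0.967, 0.256, -0.001], [0.256, 0.967, 0.001], [0.001, 0.001, -1.0]]
contact_force: [0.4, 0.1, -0.2]
gripper_width: 85.5
gripper_force: 0.0
clock 34.25 tcp [ 425.28 -199.45  149.38] yaw_y 1.312 units [-0.14  0.05  3.98] turn tool z -0.001 tilt 0.08498390183421063
```

```bash
python3 -m crank '[[0,-0.08,0.04,0.3,0,0,0],[0,0,0,0.8,0,0,0],[0,0,0,0.8,0,0,0],[0,0,0,0.8,0,0,0],[0,0,0,0.7,0,0,0],[0,0,0,0.5,0,0,0],[0,0,0,0.1,0,0,0],[0,0,0,0,0,0,0],[0.15,0,0,0,0,0,0],[0.35,0,0,0,0,0,0],[0.6,0,0,0,0,0,0],[0.8,0,0,0,0,0,0],[1,0,0,0,0,0,0],[1,0,0,0,0,0,0],[1,0,0,0,0,0,0],[1,0,0,0,0,0,0]]' 40 && python3 -m crank '[[1,0,0,-0.2,0,0,0],[1,0,0,-0.6,0,0,0],[1,0,0,-0.9,0,0,0],[1,0,0,-0.9,0,0,0],[1,0,0,-0.6,0,0,0],[1,0,0,-0.3,0,0,0],[1,0,0,0,0,0,0]]' && python3 plan.py 433.8 216 137 1.313
```

```text
clock: 35.85
eef_pos: [428.5, -199.3, 50.6]
tool_rot: [[-0.967, 0.255, 0.001], [0.255, 0.967, -0.0], [-0.001, -0.0, -1.0]]
contact_force: [-0.8, 0.3, 6.1]
gripper_width: 32.3
gripper_force: 39.4
clock: 36.55
eef_pos: [428.5, -199.4, 138.3]
tool_rot: [[-0.967, 0.255, 0.001], [0.255, 0.967, -0.001], [-0.002, -0.0, -1.0]]
contact_force: [0.3, 0.7, -0.6]
gripper_width: 32.2
gripper_force: 39.6
clock 36.55 tcp [ 428.49 -199.41  138.26] yaw_y 1.313 units [ 4.03 16.12  0.04] turn tool z -0.0 tilt 0.09082678418614575
```

```bash
python3 -m crank '[[1,0.1,0.4,0,0,0,0],[1,0.2,0.8,0,0,0,0],[1,0.23,0.93,0,0,0,0],[1,0.23,0.93,0,0,0,0],[1,0.23,0.93,0,0,0,0],[1,0.23,0.93,0,0,0,0],[1,0.23,0.93,0,0,0,0],[1,0.23,0.93,0,0,0,0],[1,0.23,0.93,0,0,0,0],[1,0.23,0.93,0,0,0,0],[1,0.23,0.93,0,0,0,0],[1,0.23,0.93,0,0,0,0],[1,0.23,0.93,0,0,0,0],[1,0.23,0.93,0,0,0,0],[1,0.23,0.93,0,0,0,0],[1,0.23,0.93,0,0,0,0],[1,0.23,0.93,0,0,0,0],[1,0.23,0.93,0,0,0,0],[1,0,0.04,0,0,0,0],[1,0,0,0,0,0,0]]' && python3 plan.py 433.8 216 38.5 1.313
```

```text
clock: 38.55
eef_pos: [433.3, 216.1, 136.3]
tool_rot: [[-0.967, 0.253, -0.002], [0.253, 0.967, -0.001], [0.002, -0.002, -1.0]]
contact_force: [0.1, -0.6, -1.0]
gripper_width: 32.3
gripper_force: 39.7
clock 38.55 tcp [433.27 216.09 136.32] yaw_y 1.315 units [-0.03  0.01  3.91] turn tool z 0.002 tilt 0.16613070534778268
```

```bash
python3 -m crank '[[1,0,0,0.4,0,0,0],[1,0,0,0.7,0,0,0],[1,0,0,0.9,0,0,0],[1,0,0,0.8,0,0,0],[1,0,0,0.6,0,0,0],[1,0,0,0.3,0,0,0],[1,0,0,0.17,0,0,0],[1,0,0,0.04,0,0,0],[1,0,0,0.02,0,0,0],[1,0,0,0.02,0,0,0],[1,0,0,0,0,0,0],[1,0,0,0,0,0,0]]' && python3 plan.py 433.8 216 37.5 1.313
```

```text
clock: 39.75
eef_pos: [434.8, 216.1, 39.2]
tool_rot: [[-0.967, 0.255, 0.001], [0.255, 0.967, 0.0], [-0.001, 0.001, -1.0]]
contact_force: [0.3, -0.9, -0.1]
gripper_width: 31.8
gripper_force: 39.7
clock 39.75 tcp [434.85 216.11  39.21] yaw_y 1.313 units [ 0.04 -0.01  0.07] turn tool z 0.0 tilt 0.048882726519483215
```

```bash
python3 -m crank '[[1,0,0,0.03,0,0,0],[1,0,0,0.02,0,0,0],[1,0,0,0.02,0,0,0],[1,0,0,0.02,0,0,0],[1,0,0,0,0,0,0],[1,0,0,0,0,0,0]]' && python3 plan.py 433.8 216 37.5 1.313
```

```text
clock: 40.35
eef_pos: [434.8, 216.0, 37.6]
tool_rot: [[-0.967, 0.255, 0.001], [0.255, 0.967, 0.0], [-0.001, 0.0, -1.0]]
contact_force: [-1.7, -0.7, 8.5]
gripper_width: 31.9
gripper_force: 40.6
clock 40.35 tcp [434.78 216.01  37.63] yaw_y 1.313 units [ 0.04 -0.01  0.01] turn tool z 0.0 tilt 0.049343697763200564
```

Contact. I release, lift clear and pull back away from the rack (tool -y, to the robot's right) for the final look.

```bash
python3 -m crank '[[0.6,0,0,0,0,0,0],[0.4,0,0,0,0,0,0],[0.2,0,0,0,0,0,0],[0,0,0,0,0,0,0],[0,0,0,0,0,0,0],[0,0,0,0,0,0,0],[0,0,0,-0.4,0,0,0],[0,0,0,-0.8,0,0,0],[0,0,0,-1,0,0,0],[0,0,0,-1,0,0,0],[0,0,0,-1,0,0,0],[0,0,0,-1,0,0,0],[0,0,0,0,0,0,0]]' && python3 -m crank '[[0,0.3,-0.8,0,0,0,0],[0,0.3,-0.8,0,0,0,0],[0,0.3,-0.8,0,0,0,0],[0,0.3,-0.8,0,0,0,0],[0,0.3,-0.8,0,0,0,0],[0,0.3,-0.8,0,0,0,0],[0,0.3,-0.8,0,0,0,0],[0,0.3,-0.8,0,0,0,0],[0,0.3,-0.8,0,0,0,0],[0,0.3,-0.8,0,0,0,0],[0,0,0,0,0,0,0],[0,0,0,0,0,0,0],[0,0,0,0,0,0,0]]'
python3 - <<'E'
from m import *
mid=np.array([535.4,189.2]); q=-0.258; u=np.array([np.cos(q),np.sin(q)]); v=np.array([-u[1],u[0]])
o=[]
for n in("side","top"):
    im=snap(n,n+"9.png")
    for c in caps(n,im):
        for b in H:
            x=capxy(n,b,c[0],5)-mid; r=np.array([x@u,x@v])
            if abs(r[1])<30: print(n,b,c[0],c[1],r)
    r0,c0=(120,150) if n=="side" else (145,100); o.append(cv2.resize(im[r0:r0+100 if n=="side" else r0+185,c0:c0+190],None,fx=2.1 if n=="top" else 4,fy=2.1 if n=="top" else 4,interpolation=2))
cv2.imwrite("pics/f1.png",o[0][...,::-1])
E
```

```text
clock: 41.65
eef_pos: [437.0, 217.1, 171.0]
tool_rot: [[-0.967, 0.255, 0.007], [0.255, 0.967, 0.004], [-0.006, 0.005, -1.0]]
contact_force: [0.1, 0.1, 0.8]
gripper_width: 85.6
gripper_force: 0.0
clock: 42.95
eef_pos: [311.8, 42.1, 166.7]
tool_rot: [[-0.967, 0.255, 0.001], [0.255, 0.967, 0.0], [-0.001, 0.001, -1.0]]
contact_force: [0.4, -0.1, 0.9]
gripper_width: 85.7
gripper_force: 0.0
side wide [267.2 140.9] 164 [34.8 13.9]
side tall [267.2 140.9] 164 [ 34.2 -10.3]
side square [267.2 140.9] 164 [34.5  2.1]
side flat [267.2 140.9] 164 [34.7  8.9]
side wide [202.8 142.8] 113 [-107.8   22.2]
side tall [202.8 142.8] 113 [-103.5   -2.4]
side square [202.8 142.8] 113 [-105.7   10.3]
side flat [202.8 142.8] 113 [-107.    17.2]
side wide [299.1 141.1] 89 [105.4   6. ]
side tall [299.1 141.1] 89 [102.5 -12.6]
side square [299.1 141.1] 89 [103.4  -5.6]
side flat [299.1 141.1] 89 [104.2   1.3]
side wide [235.8 146.2] 232 [-34.6   3. ]
side tall [235.8 146.2] 232 [-33.2 -15.7]
side square [235.8 146.2] 232 [-33.7  -8.6]
side flat [235.8 146.2] 232 [-34.2  -1.8]
top wide [197.7 177.6] 78 [104.5   0.6]
top tall [197.7 177.6] 78 [102.1  -2.4]
top square [197.7 177.6] 78 [103.   -1.3]
top flat [197.7 177.6] 78 [103.9  -0.1]
top wide [188.8 207.7] 162 [35.2  2.4]
top tall [188.8 207.7] 162 [33.7 -0.6]
top square [188.8 207.7] 162 [34.3  0.5]
top flat [188.8 207.7] 162 [34.8  1.7]
top wide [181.2 239. ] 270 [-34.7   0.7]
top tall [181.2 239. ] 270 [-35.2  -2.3]
top square [181.2 239. ] 270 [-35.1  -1.2]
top flat [181.2 239. ] 270 [-34.9   0. ]
top wide [171.5 270.5] 119 [-105.     3.3]
top tall [171.5 270.5] 119 [-104.5    0.3]
top square [171.5 270.5] 119 [-104.7    1.4]
top flat [171.5 270.5] 119 [-104.9    2.6]
```

View pics/f1.png

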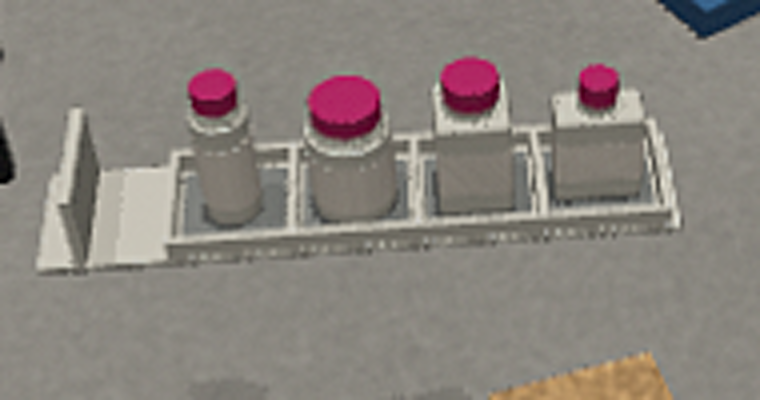

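The picture shows all four bottles upright in their cells: tall by the end plate (crop x 215), then wide (345), square (470) and flat (600). Both cameras put each within 4 mm of its cell centre.

```bash
python3 -c "
from rig import robot
print(robot.finish_job())"
```

```text
the job is handed in; nothing more can be done
None
```

All four bottles stand upright in their reversed cells (from the end plate outward: tall, wide, square, flat), each measured within about 4 mm of its cell centre; I handed the job in at about 43 s, and `finish_job` returned no verdict.

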